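# Close and evacuate the blood sample transport box

### The job

Close the sample transport box: put the loose blue cover on over the box's two pins, set it down without dropping it, and slide it fully home under the dark steel lip so that it lies flat. Then draw the vacuum by working the red pump lever through three full strokes, each down to the stop and all the way back up. Leave the cover home and the things around it where they are.

Things in the scene. Friction and masses are not known exactly. Their poses are not given: they have to be found in the camera images.
- station: Grey sample transport box fixed to the table, 190 (x) x 160 (y) x 70 mm high, with an open well holding four tubes. Origin at table level under the middle of the box, z up. The hand pump with its red lever is attached on its -y side.
- home (a point): Point on the box's top face, 70 mm above the station's origin, same axes. The cover's origin lies here, axes parallel, when the cover is fully home. Two upright brass pins, 8 mm thick with tapered tops, 16 mm high, stand on the top face at x = 0, y = +52 and -52 mm from here.
- lip (a point): Middle of the free edge (underside) of the dark steel hold-down lip on the +x end of the box's top, 63 mm in +x from home and 10 mm above the top face. From here the lip overhangs back to +x (32 mm, with a stop wall 20 mm in), 100 mm wide in y, 8 mm thick. It keeps the cover from being lowered straight down at home.
- cover: Loose blue cover plate, 150 (x) x 136 (y) x 6 mm, 0.3 to 0.5 kg. Origin: middle of its underside, z up. First flat on the table on the box's +y side, handle up, its +x edge (yellow stripe) within 30 degrees of the station's +x. Two slots through it at y = +52 and -52 mm, 14 mm wide in y, from x = -4 to +38 mm: long enough for the pins to pass while it is short of home.
- handle (a point): Centre of the top of the cover's upright black handle block, 51 mm above the cover's origin (45 above the plate): 16 mm thick along the cover's x, 56 mm long along its y. Lowered flat with its origin 14 to 32 mm short of home (towards the station's -x), the cover goes over the pins; pushed on towards +x with 2 to 6 N it runs under the lip until the slot ends stop on the pins.
- pump_lever (a joint): Sprung red pump lever, rad: 0 = up at rest, 0.75 = down at its stop. It reaches 155 mm from its pivot towards the station's -x, sloping up 0.40 rad at rest and down 0.35 rad at the stop. The spring lifts it again when let go. Pushing down at the pad takes about 7 N at first, 13 N at the stop.
- pump_pad (a point): Point on the top face of the lever's flat red paddle (85 x 34 x 14 mm), 40 mm from its free end, 115 mm from the pivot (at x = 60, y = -135, z = 95 mm of the station). Moves with the lever; straight below its rest place the paddle's top is 82 mm lower at the stop. Push here from above with shut fingers.
- sanitiser: Bystander: white bottle, 64 mm across, 150 mm high, loose; origin at the centre of its underside.
- amber_jar: Bystander: amber jar, 70 mm across, 85 mm high, loose; origin at the centre of its underside.
- tape: Bystander: paper tape roll lying flat, 90 mm across, 25 mm high, loose; origin at the centre of its underside.
- swab_cup: Bystander: green cup, 72 mm across, 80 mm high, loose; origin at the centre of its underside.
Mind the look-alikes: they are no part of the job. What is meant by the cover is not turquoise, and is the smaller of those in its own colour.

How it is judged:
On the way, in this order (a step that is already met when the one before it is completed fails the run):
1. the cover lies flat on the box over both pins and is slid fully home under the lip (x of cover in the frame of home between -0.005 and 0.005 m and y of cover in the frame of home between -0.006 and 0.006 m and z of cover in the frame of home between -0.003 and 0.003 m and angle between the x axis of cover and the x axis of home, either way round below 0.07 rad and angle between cover's own z axis and vertical below 0.04 rad), for 0.3 s.
2. first stroke: the lever is pushed down to its stop (past 0.64 rad) (value of joint pump_lever above 0.64 rad).
3. first stroke: the lever has come back up (below 0.12 rad) (value of joint pump_lever below 0.12 rad).
4. second stroke: the lever is pushed down to its stop (past 0.64 rad) (value of joint pump_lever above 0.64 rad).
5. second stroke: the lever has come back up (below 0.12 rad) (value of joint pump_lever below 0.12 rad).
6. third stroke: the lever is pushed down to its stop (past 0.64 rad) (value of joint pump_lever above 0.64 rad).
7. third stroke: the lever has come back up (below 0.12 rad) (value of joint pump_lever below 0.12 rad).
At the end, for the whole second after the job is handed in: The cover rests flat (within 3 mm in height, 0.04 rad) on the box, fully home: within 5 mm of home along the slide, 6 mm sideways and 0.07 rad in yaw; the lever is back up (below 0.12 rad) (all of step 1 and value of joint pump_lever below 0.12 rad and linear speed of cover below 0.02 m/s); the robot touches nothing.
It fails at once if the cover is dropped (faster than 0.5 m/s while no finger touches it) (linear speed of cover above 0.5 m/s and contact force between the fingers and cover below 0.05 N).
It fails at once if a bystander is moved more than 40 mm or tipped over (distance of any of sanitiser, amber_jar, tape, swab_cup from where it was at the start of the episode above 0.04 m or angle between any of sanitiser, amber_jar, tape, swab_cup's own z axis and vertical above 0.5 rad).
It also fails if it takes over 59 s, if anything falls off the work surface, if the arm or the gripper's body presses on something with over 40 N, if the wrist force passes 120 N, or if a joint passes its speed limit or range.

### The arm

A 7-joint arm with a two-finger parallel gripper is mounted at the origin on the work surface. World frame = base frame: x ahead of the robot, y to its left, z up, the work surface at z = 0. Lengths are in m, angles in rad, forces in N, time in s.
With the tool pointing down it reaches from about 0.35 to 0.9 m from the base axis. Payload 8.1 kg.
Tool frame: the origin (TCP) lies on the centre line of the jaws, within the pads' length; the fingertips stand manip.finger_overhang ahead of it and the grasp point (between the pads) lies 2 mm behind it (manip.finger_overhang is the distance from the TCP to the fingertips, in m); z points along the fingers, y is the line along which they close (so a half turn about z gives the same grasp; the last joint's range is limited). The gripper opens to 92 mm and grips with 3 to 60 N. Pads are 19 mm wide; open, the fingers measure 130 mm over their backs; the gripper's body (75 mm by 190 mm) begins 47 mm behind the grasp point.
Start: joints at [-1.372, 0.434, 0.025, 1.573, -0.012, 1.134, -0.075], TCP at [0.186, 0.597, 0.244] pointing down, gripper open.
Joint ranges: [-2.62, 2.62], [-0.44, 2.09], [-1.27, 1.32], [0.08, 2.57], [-1.32, 4.46], [0.12, 2], [-2.74, 2.74]. Speed limits (rad/s): [2.22, 2.22, 3.01, 3.01, 3.14, 3.14, 3.14].

### API

Orientations are given as a unit quaternion [x, y, z, w].
In Python, from station import manip, effector, vision, nets gives the robot as it stands. The module is installed in compiled form; this text tells all that it offers. Calls block until the motion is done:
- manip.move_pose(position, orientation): joint-space move of the TCP to a pose.
- manip.move_straight(position, ori=None, max_speed=0.15, f_stop=None): straight line of the TCP; ori=None keeps the orientation; max_speed is the mean speed in m/s. With f_stop (N) it stops when the force on the tool has changed by that much, and returns True; else False.
- manip.move_j(angles): joint-space move.
- effector.command_gripper(opening, grip_force=None): finger opening in m; grip_force is the grip in N (None keeps the last); returns when the fingers have stopped.
- manip.dwell(seconds).
- manip.ik(position, orientation): joint angles nearest the present ones, or None.
- vision.snapshot(name): name is "scene" or "top"; returns a dict with "image" (480x640x3 uint8, blue, green, red), "intrinsics" (3x3 intrinsics, pixels), "dist_coeffs" ([k1, k2, p1, p2, k3] as OpenCV has them; the pictures are not rectified), "world_from_camera" (4x4, takes a point from camera to world coordinates). Camera axes: x right, y down, z forward; pixel columns grow to the right and rows downward; lengths in m; the calibration is good to about 2 mm. A picture is of the moment at which its call begins. There is no depth.
A pose or a line that the arm cannot do raises manip.IKError and nothing moves.
- manip.finish_job(): hands the job in; it is judged then, once.
Trained networks look in the newest picture that a camera, given by its name, has taken for a name from the list of things; names that differ only in an ending like _2 or _b are one class to them, and where a whole thing is asked for, a point or a joint stands for the part that bears it (a point fixed in the world has none). Each returns a list of dicts, best first, with "score" (0 to 1); they miss things now and then, are a little off and sometimes report something else, mostly with a low value. They report only what shows in the picture. A call takes as long as a camera call. They do not tell look-alikes from the thing itself.
- nets.outline_of(query, camera): "region" (480x640 bool, what is visible of it) and "xy" ([column, row] in pixels, amid what is visible of it).
Readings, each from a call of its own:
- manip.read_t(): time.
- manip.read_joint_pos(): joint angles.
- manip.read_dq(): joint speeds.
- manip.read_joint_torque(): joint torques, N m.
- manip.read_eef_pos(): TCP position.
- manip.read_ee_rot(): TCP orientation.
- manip.read_contact_force(): force on the tool from outside, world axes, zero at the start.
- manip.read_torque(): the same for the moment, N m.
- manip.read_gripper_width(): finger opening in m.
- manip.read_grasp_force(): force on a finger pad.
Only numpy, scipy, OpenCV 4.12 (cv2) and the standard library are available. Lean on these libraries where they do the work, as an engineer would, in place of code of your own. Each camera call takes 0.05 s, during which the arm holds its last target. There are 200 camera calls.

## Working session

There is one attempt and no reset: what is moved stays moved. The work goes in short steps, each a Python script; the robot and the scene stay as the last script left them, time stands still between calls to the robot, and variables do not carry over. Pictures are saved under pics/ and viewed, at most 10 in all, crops included, and the job is handed in when it is done.

```bash
mkdir -p pics
python3 - <<'E'
from station import manip, effector, vision, nets
import cv2, numpy as np, json
for c in ("scene","top"):
    s=vision.snapshot(c); cv2.imwrite(f"pics/{c}0.png",s["image"])
    np.savez(f"{c}0.npz",**s)
    print(c,np.round(s["intrinsics"],1).tolist(),np.round(s["dist_coeffs"],3),np.round(s["world_from_camera"],3).tolist())
    for q in ("station","cover","handle","pump_lever","pump_pad","sanitiser","amber_jar","tape","swab_cup"):
        print(q,[(round(d["score"],2),np.round(d["xy"]).tolist(),int(d["region"].sum())) for d in nets.outline_of(q,c)[:4]])
print(manip.finger_overhang,manip.read_ee_rot(),manip.read_t())
E
```

```text
scene [[502.9, 0.0, 323.7], [0.0, 502.9, 246.5], [0.0, 0.0, 1.0]] [0.045 0.    0.    0.    0.   ] [[0.407, 0.611, -0.679, 1.262], [0.913, -0.259, 0.314, -0.328], [0.016, -0.748, -0.663, 0.871], [0.0, 0.0, 0.0, 1.0]]
station [(0.56, [295.0, 313.0], 10485)]
cover [(0.92, [390.0, 273.0], 2393), (0.91, [444.0, 338.0], 3544), (0.85, [375.0, 198.0], 2556), (0.25, [296.0, 312.0], 10557)]
handle [(0.87, [445.0, 336.0], 3644), (0.74, [389.0, 277.0], 2312), (0.72, [378.0, 198.0], 2669)]
pump_lever [(0.67, [251.0, 292.0], 1109)]
pump_pad [(0.67, [253.0, 294.0], 1100)]
sanitiser [(0.74, [172.0, 373.0], 2029)]
amber_jar [(0.56, [126.0, 309.0], 1554)]
tape [(0.97, [171.0, 289.0], 827), (0.34, [257.0, 292.0], 1235)]
swab_cup [(0.93, [463.0, 215.0], 874)]
top [[443.0, 0.0, 322.2], [0.0, 443.0, 235.1], [0.0, 0.0, 1.0]] [-0.1  0.   0.   0.   0. ] [[-0.001, -0.982, 0.189, 0.309], [-1.0, 0.001, -0.003, 0.041], [0.003, -0.189, -0.982, 1.037], [0.0, 0.0, 0.0, 1.0]]
station [(0.66, [371.0, 204.0], 9212)]
cover [(0.96, [202.0, 357.0], 6873), (0.93, [256.0, 231.0], 3302), (0.9, [254.0, 140.0], 2947), (0.66, [370.0, 205.0], 9270)]
handle [(0.87, [253.0, 139.0], 3110), (0.8, [200.0, 357.0], 6832), (0.56, [257.0, 230.0], 3423)]
pump_lever [(0.67, [415.0, 200.0], 883)]
pump_pad [(0.82, [417.0, 196.0], 892), (0.25, [260.0, 230.0], 3335)]
sanitiser [(0.82, [487.0, 170.0], 1032), (0.74, [260.0, 228.0], 3400), (0.6, [458.0, 279.0], 805)]
amber_jar [(0.9, [517.0, 261.0], 1028)]
tape [(0.57, [464.0, 288.0], 686)]
swab_cup [(0.68, [137.0, 253.0], 1001)]
0.017 [1.50361475e-01 9.88631087e-01 2.18894998e-05 4.45712511e-06] 1.0
```

View pics/scene0.png

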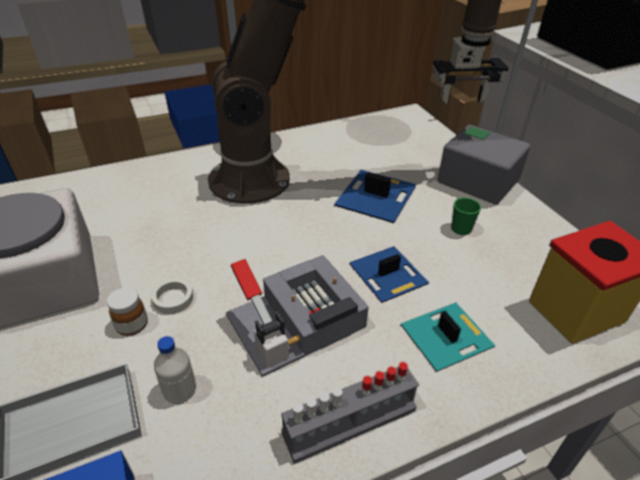

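View pics/top0.png

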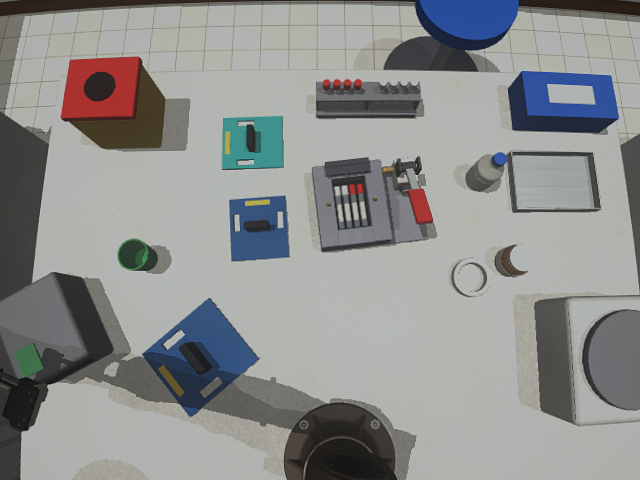

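Candidates for the cover in top image: blue (258,228), larger blue (200,357) and turquoise (253,142). The smaller blue one at (258,228) fits. I'll confirm it in a crop rectified to metric scale.

```bash
cat > geo.py <<'E'
import numpy as np, cv2
def proj(s,P):
    T=np.linalg.inv(s["world_from_camera"]); r,_=cv2.Rodrigues(T[:3,:3])
    return cv2.projectPoints(np.asarray(P,float).reshape(-1,3),r,T[:3,3],s["intrinsics"],s["dist_coeffs"])[0].reshape(-1,2)
def back(s,uv,z):
    n=cv2.undistortPoints(np.asarray(uv,float).reshape(-1,1,2),s["intrinsics"],s["dist_coeffs"]).reshape(-1,2)
    W=s["world_from_camera"]; d=np.c_[n,np.ones(len(n))]@W[:3,:3].T; o=W[:3,3]
    return (o+d*((z-o[2])/d[:,2])[:,None])[:,:2]
def ortho(s,cx,cy,z,half,n):
    # row 0 = +x, col 0 = +y
    a=np.linspace(half,-half,n); X,Y=np.meshgrid(cx+a,cy+a,indexing="ij")
    uv=proj(s,np.stack([X,Y,0*X+z],-1)).reshape(n,n,2).astype(np.float32)
    return cv2.remap(s["image"],uv[...,0],uv[...,1],cv2.INTER_CUBIC)
E
python3 - <<'E'
from geo import *
S={c:dict(np.load(f"{c}0.npz")) for c in ("scene","top")}
for c,seeds in (("top",[(240,220),(215,330)]),("scene",[(375,285),(350,200)])):
    s=S[c]; hsv=cv2.cvtColor(s["image"],cv2.COLOR_BGR2HSV)
    m=cv2.inRange(hsv,(104,110,40),(125,255,255)); m=cv2.morphologyEx(m,cv2.MORPH_CLOSE,np.ones((9,9)))
    n,l=cv2.connectedComponents(m)
    for u,v in seeds:
        k=l[v,u]; cs,_=cv2.findContours((l==k).astype(np.uint8),0,cv2.CHAIN_APPROX_NONE)
        C=max(cs,key=cv2.contourArea); w=back(s,C[:,0,:],.006)
        r=cv2.minAreaRect((w*1000).astype(np.float32)); print(c,k,r)
c=back(S["top"],[(258,228)],.006)[0]; b=back(S["top"],[(352,204)],.07)[0]; print(c,b)
top=np.hstack([ortho(S["top"],*b,.07,.15,390),ortho(S["scene"],*b,.07,.15,390)])
bot=ortho(S["top"],*c,.006,.11,390)
cv2.imwrite("pics/st.png",top); cv2.imwrite("pics/cov.png",np.hstack([bot,ortho(S["scene"],*c,.006,.11,390)]))
E
```

```text
top 4 ((525.7660522460938, 189.59326171875), (148.81790161132812, 134.35153198242188), 4.19647741317749)
top 5 ((225.54470825195312, 318.6527099609375), (181.52316284179688, 201.0977020263672), 40.440006256103516)
scene 4 ((525.6907958984375, 187.82720947265625), (146.88121032714844, 132.78335571289062), 4.154263019561768)
scene 3 ((223.69815063476562, 317.7164306640625), (178.815185546875, 200.46688842773438), 40.5823974609375)
[0.52477824 0.19035337] [ 0.56650422 -0.02954893]
```

View pics/st.png

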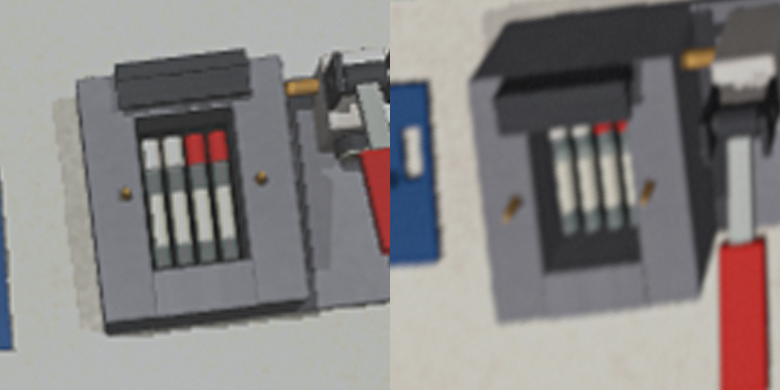

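View pics/cov.png

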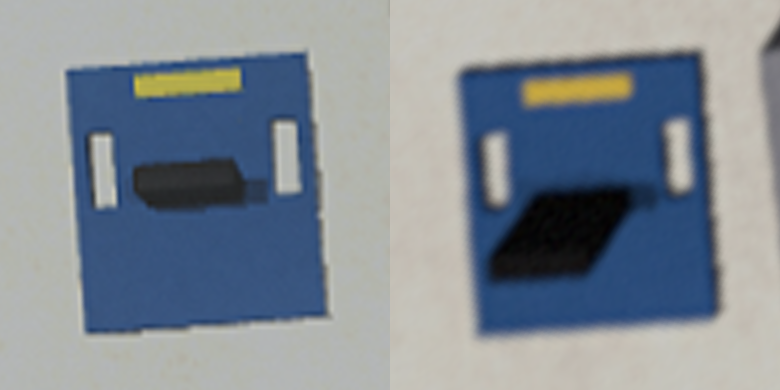

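The crop shows a 150 x 136 mm plate (measured 149 x 134; the other blue one is 200 x 180). It is blue, with the yellow stripe on +x at crop (187,82), slots at (103,170) and (287,156), and the handle at (188,183). This is the cover, at (0.5257, 0.1887), yaw +4.2°. The box's corners give home at (0.5705, -0.0282), yaw +6.7°. The edges measure 187 x 157 mm, and both cameras and the pins agree.

```bash
cat > h.py <<'E'
from station import manip, effector, vision, nets
from geo import *
COV=np.array([.5257,.1887]); CY=np.radians(4.2)
HOME=np.array([.5705,-.0282]); HY=np.radians(6.7)
FLIP=0
def q(phi):  # tool down, tool y at angle phi
    a=(phi+FLIP*np.pi+np.pi/2)/2; return [np.cos(a),np.sin(a),0,0]
def hp(x,y,z):  # point in home frame -> world
    c,s=np.cos(HY),np.sin(HY); return [HOME[0]+c*x-s*y,HOME[1]+s*x+c*y,.07+z]
def snap(c,f):
    s=vision.snapshot(c); np.savez(f"{f}.npz",**s); return s
E
python3 - <<'E'
import h; from h import *
for f in (0,1):
    h.FLIP=f
    for p,y in (([*COV,.2],CY),([*COV,.031],CY),(hp(-23,0,.1) if 0 else hp(-.023,0,.1),HY),(hp(0,0,.03),HY),(hp(-.046,-.135,.2),HY)):
        j=manip.ik(p,q(y)); print(f,None if j is None else np.round(j,2))
E
```

```text
0 [-0.84  0.4   0.54  1.83 -0.24  0.98 -0.12]
0 [-0.73  0.62  0.41  1.97 -0.41  0.63  0.02]
0 [-0.54  0.44  0.69  1.89 -0.35  0.93  0.43]
0 [-0.45  0.56  0.58  1.9  -0.42  0.81  0.47]
0 [-0.5   0.45  1.02  1.74 -0.41  1.19  0.75]
1 [-0.33  0.38 -0.15  1.78  0.07  0.99  2.71]
1 [-0.25  0.61 -0.27  1.92  0.25  0.64  2.54]
1 [-0.79  0.62  1.16  1.91 -0.66  1.06 -2.38]
1 [-0.75  0.79  1.15  1.92 -0.86  1.03 -2.24]
1 [-0.56  0.51  1.16  1.74 -0.49  1.23 -2.3 ]
```

Run:
```python
from h import *
effector.command_gripper(.06,30)
manip.move_pose([*COV,.15],q(CY))
print(manip.move_straight([*COV,.031],max_speed=.1,f_stop=10),manip.read_eef_pos(),manip.read_t())
effector.command_gripper(0,30)
print(manip.read_gripper_width(),manip.read_grasp_force(),manip.read_eef_pos())
manip.move_straight([*COV,.15],max_speed=.12)
print(manip.read_gripper_width(),manip.read_contact_force())
p=hp(-.023,0,.1); manip.move_straight([p[0],p[1],.2],q(HY),max_speed=.15)
print(manip.read_t(),manip.read_eef_pos(),manip.read_ee_rot())
S=[snap(c,c+"1") for c in ("top","scene")]
z=.2-.031
o=[ortho(s,p[0],p[1],z,.12,390) for s in S]; cv2.imwrite("pics/held.png",np.hstack(o))
```

```text
False [0.5261567  0.18886346 0.03156971] 5.0083
0.015726930504333995 29.999848902225494 [0.5255246  0.18868301 0.03098749]
0.01590263380951858 [ 0.22700132 -0.85250545 -2.78634355]
8.575 [ 0.54751503 -0.02986412  0.19970422] [ 6.64060910e-01  7.47678405e-01 -5.04251228e-05 -3.29664637e-04]
```

View pics/held.png

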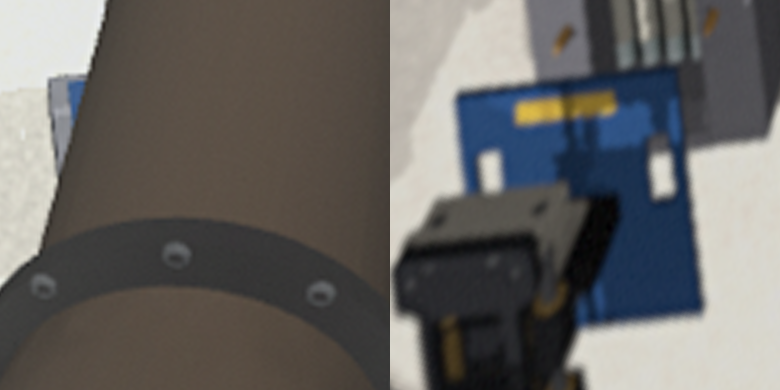

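Picture: the held cover is level, corners at (458,95), (677,68) and (703,311). Corrected for plate height, its centre sits on target within 1 mm, yaw about 6.5°. I'll lower it over the pins.

Run:
```python
from h import *
p=hp(-.023,0,0)
manip.move_straight([p[0],p[1],.125],max_speed=.1)
f0=manip.read_contact_force()
r=manip.move_straight([p[0],p[1],.0985],max_speed=.025,f_stop=3)
print(r,manip.read_eef_pos(),manip.read_contact_force()-f0,manip.read_t(),manip.read_gripper_width())
```

```text
True [ 0.54746524 -0.0308737   0.10092606] [-1.10677965 -0.30013175  6.78661801] 10.4583 0.015750600804072826
```

Contact came at 0.1009, against 0.101 expected when seated. Now slide.

Run:
```python
from h import *
f0=manip.read_contact_force()
p=hp(.004,0,.0312)
r=manip.move_straight(p,max_speed=.03,f_stop=8)
e=manip.read_eef_pos(); d=np.array(e)-hp(0,0,.031)
c,s=np.cos(HY),np.sin(HY)
print(r,e,"rel home",c*d[0]+s*d[1],-s*d[0]+c*d[1],d[2],manip.read_contact_force()-f0,manip.read_t(),manip.read_gripper_width())
S=snap("scene","scene2"); b=hp(0,0,0)
cv2.imwrite("pics/slid.png",ortho(S,b[0],b[1],.076,.13,560))
```

```text
True [ 0.54747586 -0.03085305  0.10093551] rel home -0.023176433150339702 5.131658127749839e-05 -6.449225203310205e-05 [-1.37987922 -0.58066069  0.34326487] 10.7167 0.016040574709184657
```

View pics/slid.png

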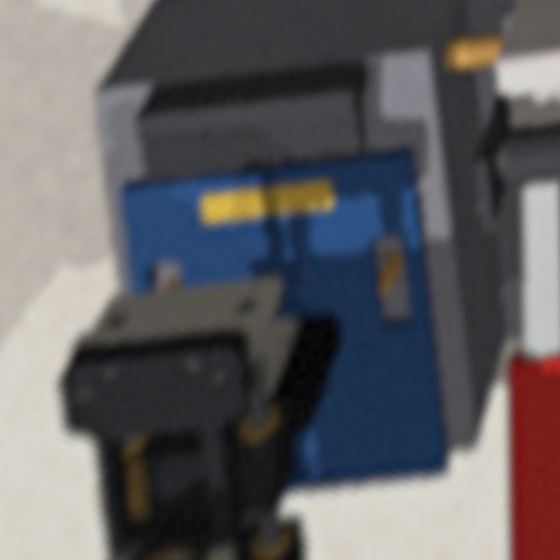

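Picture: both pins show in the slots, right pin at (390,270) and left at (168,280). The cover is seated but still 23 mm short, because the slide tripped early on a friction transient. I'll lift about 0.5 mm to unload it and slide again.

Run:
```python
from h import *
c,s=np.cos(HY),np.sin(HY)
def rel():
    e=manip.read_eef_pos(); d=np.array(e)-hp(0,0,.031); return np.round([c*d[0]+s*d[1],-s*d[0]+c*d[1],d[2]],4)
f=lambda: np.round(manip.read_contact_force(),1)
manip.move_straight(hp(-.023,0,.0314),max_speed=.02); manip.dwell(.2); print(f(),rel())
for k in range(3):
    r=manip.move_straight(hp(.004,0,.0314),max_speed=.03,f_stop=10)
    print(r,rel(),f(),manip.read_t())
    if rel()[0]>-.003: break
```

```text
[ 0.9 -0.3 -1.7] [-0.023  -0.      0.0003]
True [0.0001 0.0001 0.0002] [-1.   0.6  5.7] 11.9667
```

Run:
```python
from h import *
c,s=np.cos(HY),np.sin(HY)
def rel():
    e=manip.read_eef_pos(); d=np.array(e)-hp(0,0,.031); return np.round([c*d[0]+s*d[1],-s*d[0]+c*d[1],d[2]],4)
f=lambda: np.round(manip.read_contact_force(),1)
r=manip.move_straight(hp(.006,0,.0312),max_speed=.02,f_stop=10); print(r,rel(),f())
manip.dwell(.3); print(rel(),f())
effector.command_gripper(.05); 
p=manip.read_eef_pos(); manip.move_straight([p[0],p[1],.2],max_speed=.12)
g=hp(-.12,0,.15); manip.move_straight(g,max_speed=.2)
S=[snap(k,k+"3") for k in ("scene","top")]; b=hp(0,0,0); print(manip.read_t())
cv2.imwrite("pics/home.png",np.hstack([ortho(x,b[0],b[1],.076,.13,400) for x in S]))
```

```text
True [0.0001 0.0001 0.0003] [-3.7 -0.2  6.3]
[0.0002 0.0001 0.0003] [-2.1  0.9  6. ]
15.0667
```

View pics/home.png

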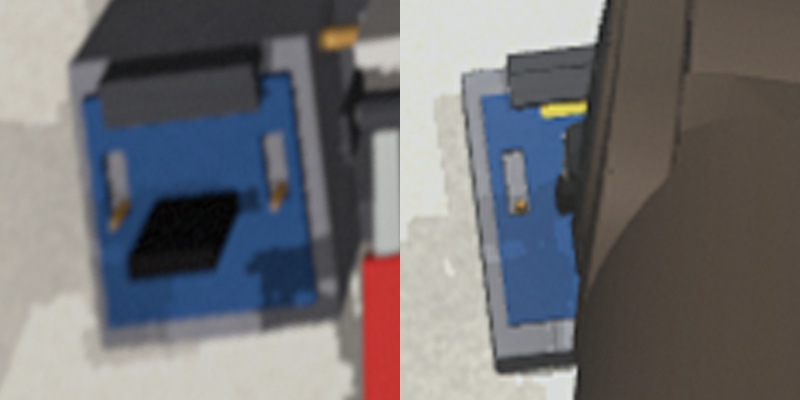

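Picture: the cover is under the lip with both pins at the -x slot ends (scene view (118,215) and (278,197)), lying flat. It is home. Next, locate the paddle and check clearances.

Run:
```python
from h import *
c,s=np.cos(HY),np.sin(HY); R=np.array([[c,s],[-s,c]])
for k in ("scene","top"):
    S=dict(np.load(k+"0.npz")); hsv=cv2.cvtColor(S["image"],cv2.COLOR_BGR2HSV)
    m=cv2.inRange(hsv,(0,150,90),(6,255,255))|cv2.inRange(hsv,(174,150,90),(180,255,255))
    n,l,st,ce=cv2.connectedComponentsWithStats(m)
    u,v=((247,280) if k=="scene" else (420,206)); i=l[v,u]
    w=back(S,[ce[i]],.145)[0]; print(k,i,ce[i],st[i],w,R@(w-HOME))
    w=back(S,[(172,373) if k=="scene" else (485,175)],.075)[0]; print("sanit",R@(w-HOME))
    P=[hp(x,y,z-.07) for x,y,z in [(-.046,-.135,.14),(-.083,-.135,.155),(.06,-.135,.095)]]; print(proj(S,P).round(1).tolist())
    w=back(S,[(122,290) if k=="scene" else (520,255)],.085)[0]; print("jar",R@(w-HOME))
for ph in (HY,HY+np.pi/2,HY-np.pi/2):
    for z in (.12,-.03): j=manip.ik(hp(-.048,-.135,z),q(ph)); print(ph,None if j is None else np.round(j,2))
```

```text
scene 2 [245.66784452 278.5565371 ] [232 260  29  39 566] [ 0.5466135  -0.16877858] [-0.04012478 -0.13683167]
sanit [ 0.04990413 -0.32992832]
[[245.5, 278.2], [237.5, 262.0], [269.8, 327.8]]
jar [-0.19558676 -0.35565701]
top 8 [420.11619048 205.76571429] [408 189  25  35 525] [ 0.54294535 -0.16663162] [-0.04351739 -0.1342714 ]
sanit [ 0.0281267  -0.31570222]
[[420.1, 207.5], [424.6, 223.0], [408.1, 167.0]]
jar [-0.16614689 -0.35567289]
0.11693705988362008 [-0.26  0.44  0.65  1.83 -0.32  0.98  0.64]
0.11693705988362008 [-0.18  0.64  0.56  1.95 -0.52  0.69  0.82]
1.6877333866785167 [-0.03  0.39  0.32  1.81 -0.15  0.96  2.04]
1.6877333866785167 [ 0.07  0.59  0.2   1.93 -0.19  0.64  2.07]
-1.4538592669112764 [-0.42  0.51  0.91  1.84 -0.46  1.02 -0.77]
-1.4538592669112764 [-0.28  0.69  0.73  1.96 -0.68  0.74 -0.6 ]
```

Run:
```python
from h import *
o=.017; X=-.048; Q=q(HY-np.pi/2)
effector.command_gripper(0,20)
manip.move_straight(hp(X,-.135,.15),Q,max_speed=.12)
P=lambda tip: hp(X,-.135,tip+o-.07)
manip.move_straight(P(.165),max_speed=.1)
f0=np.array(manip.read_contact_force())
r=manip.move_straight(P(.056),max_speed=.06,f_stop=22)
print(r,manip.read_eef_pos()[2]-o,np.round(manip.read_contact_force()-f0,1),manip.read_t())
S=snap("scene","scene4"); b=proj(S,[P(.06)])[0].astype(int)
cv2.imwrite("pics/down.png",cv2.resize(S["image"][b[1]-100:b[1]+80,b[0]-110:b[0]+130],None,fx=3,fy=3))
```

```text
True 0.06634486701514859 [-3.9  3.4 18.8] 19.7417
```

View pics/down.png

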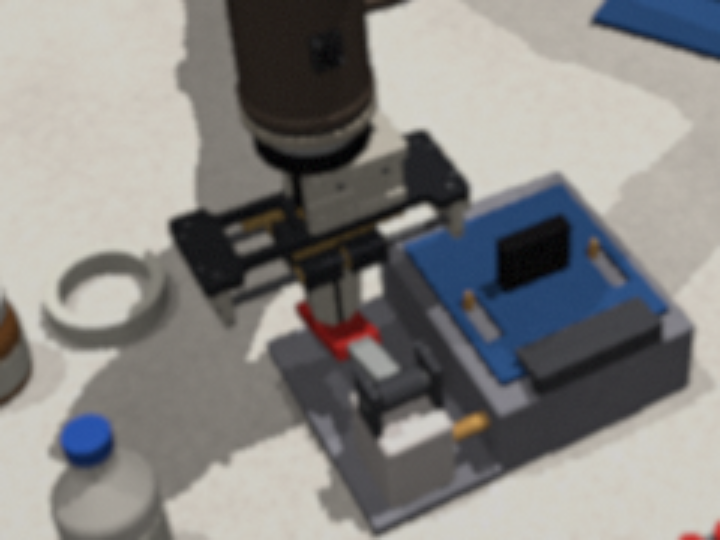

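Picture: the paddle is pressed down under the shut fingers at (340,335). The cover is still home and the gripper body clears the box. The tip stopped at 0.066 with 19 N, which matches the stop. Next, two more strokes, probing the rest height on the way down each time.

Run:
```python
from h import *
o=.017; X=-.048
P=lambda tip: hp(X,-.135,tip+o-.07)
tip=lambda: round(manip.read_eef_pos()[2]-o,4)
for k in (2,3):
    manip.move_straight(P(.165),max_speed=.06); manip.dwell(.4)
    f0=np.array(manip.read_contact_force())
    a=manip.move_straight(P(.12),max_speed=.03,f_stop=4); h=tip()
    fz=np.round(manip.read_contact_force()-f0,1)
    r=manip.move_straight(P(.056),max_speed=.06,f_stop=18)
    print(a,h,fz,r,tip(),np.round(manip.read_contact_force()-f0,1),manip.read_t())
    if tip()>.07:
        r=manip.move_straight(P(.056),max_speed=.04,f_stop=16); print("again",r,tip(),np.round(manip.read_contact_force()-f0,1))
manip.move_straight(P(.165),max_speed=.06); manip.dwell(.4)
manip.move_straight(P(.24),max_speed=.12)
g=hp(-.2,-.1,.2); manip.move_straight(g,max_speed=.15)
S=[snap(k,k+"5") for k in ("scene","top")]; b=hp(0,-.04,0); print(manip.read_t())
cv2.imwrite("pics/end.png",np.hstack([ortho(x,b[0],b[1],.076,.15,400) for x in S]))
for q_ in ("sanitiser","amber_jar","tape","swab_cup"): print(q_,[np.round(d["xy"]).tolist() for d in nets.outline_of(q_,"scene")[:1]])
```

```text
True 0.151 [1.2 0.9 5.1] True 0.0662 [-4.   4.5 20.3] 23.9917
True 0.151 [ 0.3 -0.5  4.3] True 0.0662 [-5.2  3.8 18.9] 28.2
32.4833
sanitiser [[173.0, 370.0]]
amber_jar [[126.0, 308.0]]
tape [[170.0, 304.0]]
swab_cup []
```

View pics/end.png

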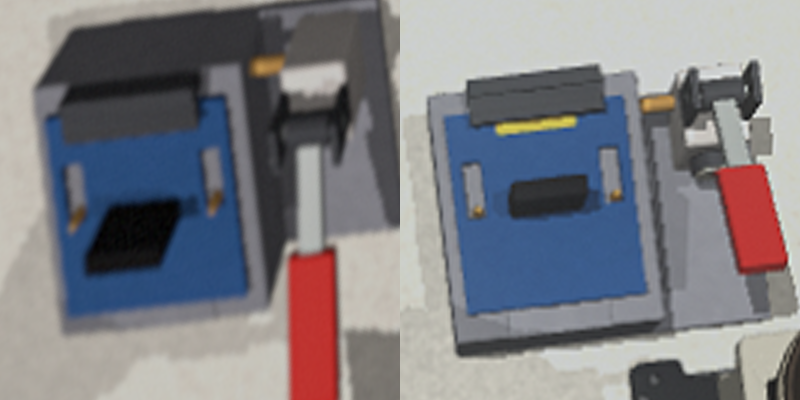

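Picture: the cover is flat under the lip, with its -x edge measuring -74 mm from home (-75 expected) and both pins at the slot ends. The lever is back up, and every stroke travelled 85 mm to the stop. The bystanders are in place and the arm is clear.

```bash
python3 -c "
from station import manip
print(manip.finish_job())"
```

```text
the job is handed in; nothing more can be done
None
```

The job is handed in: the blue cover is home under the lip and flat, and the pump lever was worked through three strokes to the stop and is back up. The sanitiser, jar and tape looked unmoved in the last picture; the network did not pick out the swab cup there, but the arm worked well away from it after the first move. The hand-in call reported no verdict.

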